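Hold a honey jar in the lid press

TASK

The honey jar's lid must be held in the little lid press while its seal sets: stand the jar upright on the press's platform, pushed back into the V of the fence, and swing the arm over it as far as it goes. Then raise the platform by turning the knob clockwise until the jar's lid just touches the sprung pad under the arm - truly touching, but with the pad pushed up by no more than about 3 mm - and let go, leaving the things around undisturbed.

Things in the scene. Friction and masses are not known exactly. Their poses are not given: they have to be found in the camera images.
- honey_jar: Squat clear jar of honey with a wide screw lid: round lid 56 mm across, the top 10 mm of the jar; body 58 x 62 mm, 86 mm tall, 0.25 to 0.5 kg. Origin at the centre of its underside, z up. It stands loose on the worktop.
- lid_press: Small metal press fixed to the worktop. Origin on the worktop under the platform's centre; its own +x points to the upright column (24 mm thick, 120 mm behind the platform's centre), its own -y to the knob (150 mm away). z up. Between platform and knob lies a gear casing 64 mm wide, 45 mm high.
- seat (a point): Centre of the top face of the 100 x 100 mm platform, where the jar belongs. The platform starts fully down, this face 60 mm above the worktop; it rises at most 41 mm. On it stands a V fence of two bars 14 mm high, open towards the press's -x; a jar pushed along the press's +x into it comes to rest with its axis within about 5 mm of this point.
- knob_grip (a point): Middle of the black fluted knob, 40 mm across, axis upright: top 15 mm above this point, underside 19 mm below and 8 mm over the casing. Clockwise from above raises the platform 40 mm a turn; it starts at its lower stop. It turns stiffly (about 0.2 N m, plus 6 mN m for each newton the platform carries or presses) and stays where left.
- swing_arm: Arm on the upright column. Origin on the pivot axis at worktop height, z up; it points along its own -x, 188 to 218 mm above the worktop, 120 mm from pivot to head. Fully over, against a stop, its x axis is parallel to the press's and the head is above the seat. It starts swung 1.1 to 1.5 rad aside, towards the press's +y side, and stays where left (0.12 N m).
- swing_handle (a point): Middle of the upright round black handle on top of the arm's head, 18 mm across and 38 mm high (17 mm above this point, 21 mm below), 120 mm from the pivot, straight above the pad; its top is 260 mm above the worktop.
- salt_shaker: Bystander: salt shaker, 44 mm across, 90 mm tall, loose. Origin at the centre of its underside.
- soup_tin: Bystander: short food tin, 75 mm across, 58 mm tall, loose. Origin at the centre of its underside.
- peg: Bystander: clothes peg lying on the worktop, 15 x 72 x 12 mm, loose. Origin at the centre of its underside, long along its y.
- swing_head (a point): Centre of the underside of the arm's head, 190 mm above the worktop. Below it hangs a round rubber pad 30 mm across on a spring: it yields from about 3 N, then 1 mm for each 4 N. The pad's underside is 160 to 171 mm above the worktop, set differently each time and not reported: find it by touch or sight (14 to 25 mm over the seated lid). More than 30 N spoils the jar.
Things that resemble listed ones, but are neither listed nor needed, are in the scene too. Leave any turquoise look-alike of the honey_jar alone.

How it is judged:
By the outcome, as a careful person would: the job done as asked, in the order asked, and still so for the second after the job is handed in, with the robot touching nothing.
It also fails if it takes over 72 s, if anything falls off the work surface, if the arm or the gripper's body presses on something with over 40 N, if the wrist force passes 120 N, or if a joint passes its speed limit or range.

ROBOT

A 6-joint arm with a two-finger parallel gripper is mounted at the origin on a cart in front of the work surface, level with it; the furniture and walls round the work are solid. World frame = base frame: x ahead of the robot, y to its left, z up, the work surface at z = 0. Lengths are in mm, angles in rad, forces in N, time in s.
With the tool pointing down it reaches from about 300 to 775 mm from the base axis. Payload 14.6 kg.
Tool frame: the origin (TCP) lies between the finger pads; the fingertips stand 19 mm ahead of it and the grasp point (between the pads) is the TCP; z points along the fingers, y is the line along which they close (so a half turn about z gives the same grasp; the last joint's range is limited). The gripper opens to 94 mm and grips with 3 to 60 N. Pads are 16 mm wide; open, the fingers measure 119 mm over their backs; the gripper's body (75 mm by 177 mm) begins 78 mm behind the grasp point.
Start: joints at [1.211, 0.3, 1.521, -0, 1.321, -0.067], TCP at [158.746, 526.582, 224.446] pointing down, gripper open.
Joint ranges: [-3.03, 3.03], [-0.79, 2.21], [0.23, 2.52], [-1.04, 4.18], [0, 3.07], [-2.55, 2.55]. Speed limits (rad/s): [2.22, 2.22, 2.57, 3.14, 3.14, 3.14].

INTERFACE

Orientations are given as [roll, pitch, yaw] about the fixed x, y, z axes, in that order (R = Rz(yaw) Ry(pitch) Rx(roll)).
In Python, from cell import monitor, imaging, job, find_in, trace gives the robot as it stands. The module is installed in compiled form; this text tells all that it offers.
- The arm moves only by the tool arm_command, never from a script. Its argument "steps" is a list of rows, each a list of 5 numbers: the opening, from 0 (shut) to 1 (fully open), then the shift along the tool's x, y, z in mm, then the turn about the tool's z in degrees. In form: [[gripper, dx, dy, dz, turn], ...]. A call has 1 to 20 rows; each row is the pose to reach, as a shift and turn from the pose commanded when the call began, along the tool's axes at that moment; what a row does not reach only later rows make up. A row lasts 1/8 s, in which the tool goes at most 62.5 mm and 10.7 degrees, less where a joint would pass 70% of its speed; a pose out of reach is approached as far as the arm can. A call with a gripper value outside its range is refused whole. The fingers move at their own pace and stop on an object; "force" is the grip in N (left out, the last holds). Time passes only in rows, so rows that repeat a pose let the fingers close. It gives the time, the measured TCP pose, the force, the opening and the grip force at its end, in the units of the state.
- monitor.read_state(): the state, without advancing time (a new reading comes with each control period).
- imaging.camera(name): name is "scene" or "top" or "wrist"; returns a dict with "img" (480x640x3 uint8, red, green, blue), "mtx" (3x3 intrinsics, pixels), "view" (4x4, takes a point from world to camera coordinates). Camera axes: x right, y down, z forward; pixel columns grow to the right and rows downward; lengths in mm; the calibration is good to about 2 mm. A picture is of the moment at which its call begins. There is no depth.
- job.sign_off(): hands the job in; it is judged then, once.
Trained networks look in a picture, given as the dict that the camera call returned (one of the last four; its "shot" number tells which), for a name from the list of things; names that differ only in an ending like _2 or _b are one class to them, and where a whole thing is asked for, a point or a joint stands for the part that bears it (a point fixed in the world has none). Each returns a list of dicts, best first, with "p" (0 to 1); they miss things now and then, are a little off and sometimes report something else, mostly with a low value. They report only what shows in the picture. A call takes as long as a camera call. They do not tell look-alikes from the thing itself.
- find_in(picture, target): "rect" ([centre column, centre row, width, height] in pixels, round what is visible of it).
- trace(picture, target): "region" (480x640 bool, what is visible of it) and "rect" ([centre column, centre row, width, height] in pixels, round what is visible of it).
The state is a dict: "clock": time; "joints": joint angles; "qd": joint speeds; "effort": joint torques, N m; "eef_pos": TCP position; "eef_rot": TCP orientation; "wrist_force": force on the tool from outside, world axes, zero at the start; "moment": the same for the moment, N m; "finger_gap": finger opening in mm; "finger_force": force on a finger pad.
Only numpy, scipy, OpenCV 4.12 (cv2) and the standard library are available. Lean on these libraries where they do the work, as an engineer would, in place of code of your own. Each camera call takes 0.05 s, during which the arm holds its last target. There are 200 camera calls.

## Working session

There is one attempt and no reset: what is moved stays moved. The work goes in short steps, Python scripts to look and compute and a tool call to move; the robot and the scene stay as the last step left them, time stands still between calls to the robot, and variables do not carry over. Pictures are saved under pics/ and viewed, at most 10 in all, crops included, and the job is handed in when it is done.

Besides the shell and the picture viewer there is one more tool, called after "Call:" as a command line: name --pt "numbers of a row" for each row, then --argument value for the rest. arm_command: Moves the arm, as the interface text tells. Its arguments: {"type":"object","properties":{"steps":{"type":"array","items":{"type":"array","items":{"type":"number"}}},"force":{"type":"number"}},"required":["steps"]}

```bash
mkdir -p pics
cat > h.py <<'E'
import numpy as np, cv2
from cell import monitor, imaging, job, find_in, trace
def ray(c,u,v):
    V=np.array(c["view"]);K=np.array(c["mtx"]);R=V[:3,:3];t=V[:3,3]
    o=-R.T@t; d=R.T@np.linalg.inv(K)@np.array([u,v,1.0]); return o,d
def at_z(c,u,v,z):
    o,d=ray(c,u,v); return o+d*(z-o[2])/d[2]
def proj(c,p):
    V=np.array(c["view"]);q=V[:3,:3]@np.array(p,float)+V[:3,3];q=np.array(c["mtx"])@q;return q[:2]/q[2]
def save(c,n): cv2.imwrite("pics/"+n+".png",c["img"][:,:,::-1])
E
python3 - <<'E'
from h import *
print(monitor.read_state())
for n in ("top","scene"):
    c=imaging.camera(n); save(c,n+"0")
    print(n, "cam at",np.round(ray(c,320,240)[0]))
    for t in ["honey_jar","lid_press","knob_grip","swing_arm","swing_handle","salt_shaker","soup_tin","peg"]:
        for r in find_in(c,t)[:3]:
            print(t,round(r["p"],2),np.round(r["rect"]),np.round(at_z(c,*r["rect"][:2],0)[:2]))
E
```

```text
{'clock': 0.0, 'joints': array([ 1.21138655e+00,  3.00458884e-01,  1.52159607e+00,  1.62104116e-06,
        1.32070864e+00, -6.66018728e-02]), 'qd': array([ 0.00021933,  0.0013299 ,  0.00068011,  0.00027169, -0.00022053,
        0.00032507]), 'effort': array([ 1.85030731e-03, -5.31810451e+01, -3.52742565e+01,  7.09202746e-02,
        2.43278418e-02, -1.22214001e-04]), 'eef_pos': array([158.66846768, 526.35544391, 223.88668171]), 'eef_rot': array([-3.14042441e+00, -7.94962197e-05,  2.84878430e+00]), 'wrist_force': array([-0.00871937, -0.94482312,  0.6977636 ]), 'moment': array([-0.00797829,  0.00486677, -0.01002205]), 'finger_force': 0.0, 'finger_gap': 94.1291822204057}
top cam at [ -11. -282. 1208.]
honey_jar 0.91 [220. 285.  35.  42.] [456. 116.]
honey_jar 0.84 [278. 219.  28.  31.] [659.  53.]
honey_jar 0.36 [420. 245.  38.  40.] [ 693. -289.]
lid_press 0.6 [330. 245. 152. 142.] [629. -88.]
knob_grip 0.83 [386. 288.  22.  20.] [ 563. -242.]
swing_arm 0.77 [294. 193.  76.  34.] [740.  41.]
swing_arm 0.34 [385. 289.  17.  17.] [ 560. -239.]
swing_handle 0.63 [295. 194.  76.  32.] [73
[... 315 characters left out ...]

honey_jar 0.88 [222. 316.  38.  55.] [665.  19.]
honey_jar 0.84 [311. 384.  35.  59.] [442.  74.]
lid_press 0.61 [299. 266. 132. 124.] [ 593. -167.]
lid_press 0.58 [322. 288.  62.  50.] [ 522. -135.]
lid_press 0.29 [310. 384.  37.  57.] [442.  76.]
knob_grip 0.55 [344. 234.  17.  19.] [ 548. -300.]
knob_grip 0.48 [322. 288.  66.  53.] [ 521. -135.]
swing_arm 0.98 [252. 248.  39.  82.] [ 708. -167.]
swing_handle 0.86 [253. 248.  36.  85.] [ 707. -167.]
salt_shaker 0.93 [379. 335.  26.  41.] [372. -78.]
soup_tin 0.73 [294. 213.  36.  40.] [ 680. -311.]
soup_tin 0.27 [254. 249.  41.  83.] [ 703. -167.]
soup_tin 0.17 [324. 287.  67.  52.] [ 519. -138.]
peg 0.58 [229. 377.  22.  36.] [579. 128.]
```

View pics/top0.png

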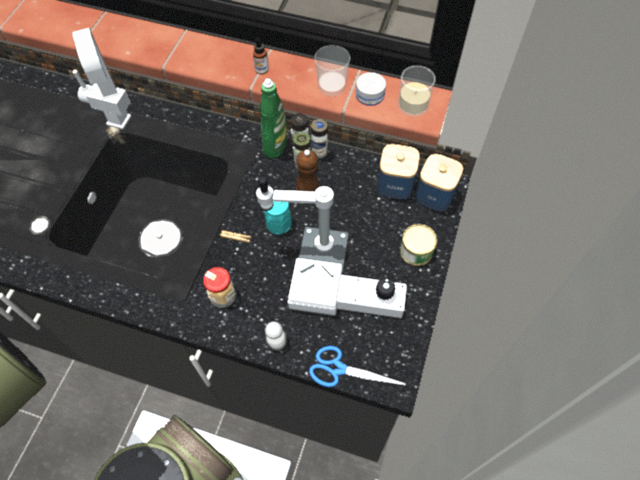

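View pics/scene0.png

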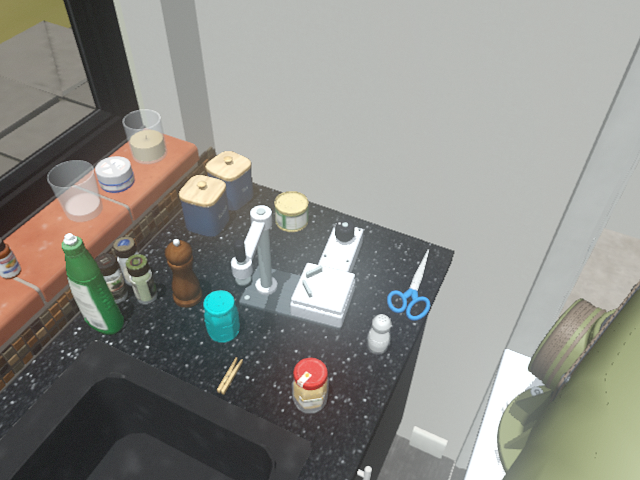

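The top picture shows the red-lidded honey jar at (218,285), the turquoise look-alike at (278,217), the platform at (316,285), the knob at (386,289) and the arm's head at about (265,195). I'll zoom in.

Run:
```python
import cv2
a=cv2.imread("pics/top0.png")[170:350,190:430]; cv2.imwrite("pics/top0c.png",cv2.resize(a,(800,600),interpolation=cv2.INTER_CUBIC))
a=cv2.imread("pics/scene0.png")[200:425,190:490]; cv2.imwrite("pics/scene0c.png",cv2.resize(a,(800,600),interpolation=cv2.INTER_CUBIC))
```

```text
(no output)
```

View pics/top0c.png

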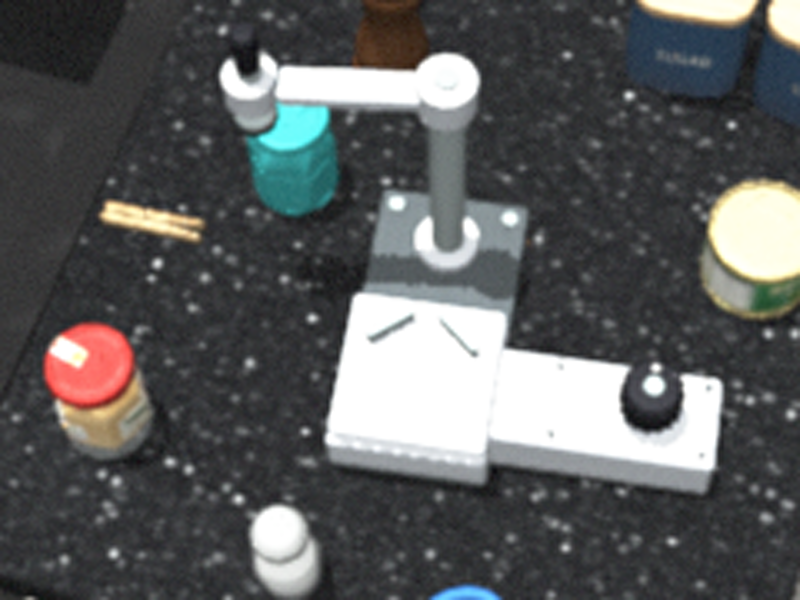

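View pics/scene0c.png

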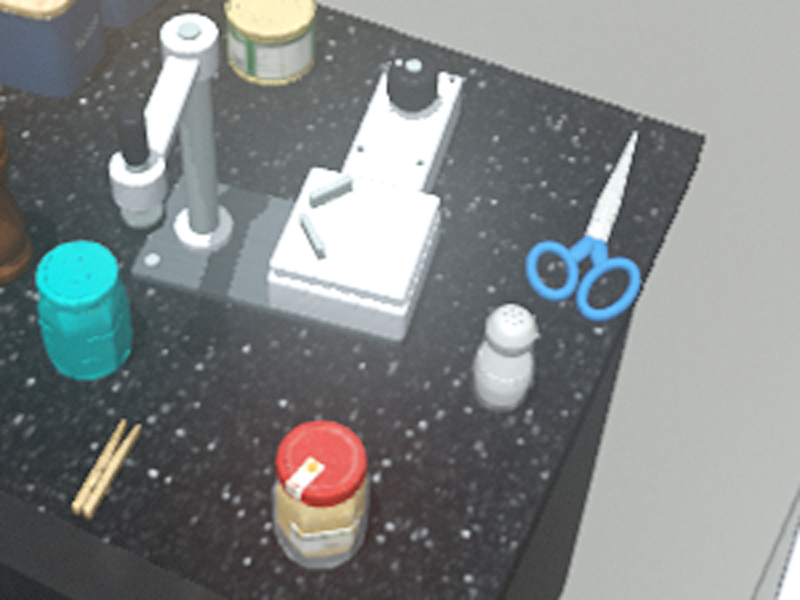

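Run:
```python
from h import *
P={"top":dict(lid=(92,360,86),handle=(245,36,260),knob=(653,386,87),col=(448,86,222),a=(358,297,60),b=(507,312,60),c=(491,453,60),d=(331,437,60),shk=(280,520,85),tin=(764,232,58),turq=(290,122,86),bA=(390,327,74),bB=(458,337,74)),
"scene":dict(lid=(322,460,86),handle=(133,112,260),knob=(413,68,87),col=(190,32,222),a=(320,172,60),b=(440,203,60),c=(404,302,60),d=(272,268,60),turq=(77,273,86),tin=(270,18,58),shk=(512,320,85))}
for n,s,o in (("top",600/180,(190,170)),("scene",800/300,(190,200))):
    c=imaging.camera(n); V=np.array(c["view"])
    for k,(u,v,z) in P[n].items(): print(n,k,np.round(at_z(c,o[0]+u/s,o[1]+v/s,z),0))
    f=(P[n][k] for k in "abcd"); q=[at_z(c,o[0]+u/s,o[1]+v/s,60) for u,v,z in f]
    print("centre",np.mean(q,0), [np.degrees(np.arctan2(*(q[i]-q[i-1])[1::-1])) for i in range(4)],[np.linalg.norm(q[i]-q[i-1]) for i in range(4)])
s=monitor.read_state(); from scipy.spatial.transform import Rotation as Ro
print(np.round(Ro.from_euler("xyz",s["eef_rot"]).as_matrix(),3))
```

```text
top lid [435.  99.  86.]
top handle [588.  37. 260.]
top knob [ 526. -242.   87.]
top col [615. -79. 222.]
top a [542. -41.  60.]
top b [ 561. -137.   60.]
top c [ 463. -157.   60.]
top d [442. -57.  60.]
top shk [372. -51.  85.]
top tin [ 672. -283.   58.]
top turq [641.  41.  86.]
top bA [521. -70.  74.]
top bB [ 527. -114.   74.]
centre [501.89993221 -97.81716359  60.        ] [np.float64(9.377451983508651), np.float64(-78.66445465796805), np.float64(-168.78514360972338), np.float64(101.66848055834758)] [np.float64(100.84871295064697), np.float64(98.30626173777077), np.float64(100.2000052462839), np.float64(101.54276464173714)]
scene lid [429. 101.  86.]
scene handle [588.  37. 260.]
scene knob [ 523. -241.   87.]
scene col [616. -74. 222.]
scene a [ 549. -133.   60.]
scene b [ 456. -145.   60.]
scene c [442. -51.  60.]
scene d [538. -36.  60.]
scene turq [644.  46.  86.]
scene tin [ 665. -270.   58.]
scene shk [364. -52.  85.]
centre [496.25594917 -91.18406436  60.        ] [np.float64(-83.4532176930018), np.float64(-172.24203701721873), np.float64(98.5710224033277), np.float64(8.812147679043871)] [np.float64(97.72736529831101), np.float64(93.55291438150167), np.float64(95.93065572436068), np.float64(96.99630984659736)]
[[-0.957  0.289  0.   ]
 [ 0.289  0.957 -0.   ]
 [-0.    -0.    -1.   ]]
```

The honey jar (red lid) is near (433,100), the seat near (499,-95) with the press at about 9.3° yaw, the knob near (525,-242) and the handle near (588,37). I'm moving over the jar with the tool aligned to the press.

Call:
arm_command --pt "1 -385 -329 0 -26" --pt "1 -385 -329 0 -26" --pt "1 -385 -329 0 -26" --pt "1 -385 -329 0 -26" --pt "1 -385 -329 0 -26" --pt "1 -385 -329 0 -26" --pt "1 -385 -329 0 -26" --pt "1 -385 -329 0 -26" --pt "1 -385 -329 0 -26" --pt "1 -385 -329 0 -26" --pt "1 -385 -329 0 -26" --pt "1 -385 -329 0 -26"

```text
clock: 2.5
eef_pos: [432.0, 101.6, 224.5]
eef_rot: [3.142, 0.0, -2.979]
wrist_force: [-0.5, 1.1, -0.9]
finger_gap: 94.0
finger_force: 0.0
```

Run:
```python
from h import *
s=monitor.read_state();print(s["clock"],s["eef_pos"],s["eef_rot"],s["joints"])
c=imaging.camera("wrist");save(c,"w1");print(np.round(ray(c,320,240),2))
for t in ("honey_jar","soup_tin","salt_shaker"):
  for r in trace(c,t)[:2]:
    print(t,r["p"],np.round(r["rect"]),at_z(c,*r["rect"][:2],86))
    m=r["region"].astype(np.uint8); print(cv2.minAreaRect(cv2.findNonZero(m)))
t=imaging.camera("scene")
for p in ((205,155),(330,200),(450,245)): print(at_z(t,*p,0))
```

```text
2.5 [431.96220132 101.55955411 224.54347569] [ 3.14151248e+00  1.92704058e-04 -2.97869982e+00] [ 1.48296569e-01  6.03401468e-02  1.80355969e+00  8.66819639e-05
  1.27750130e+00 -1.58541765e+00]
[[ 3.6452e+02  8.9370e+01  3.8542e+02]
 [ 2.5000e-01  4.0000e-02 -9.7000e-01]]
honey_jar 0.93 [323. 224.  73.  80.] [428.02490288 101.71246375  86.        ]
((321.5, 222.5), (83.0, 71.0), 90.0)
honey_jar 0.57 [230. 429.  79.  60.] [621.72036053  51.58180049  86.        ]
((228.5, 429.0), (60.0, 75.0), 90.0)
soup_tin 0.25 [ 97. 329. 194. 259.] [544.50433932 -65.77693307  86.        ]
((90.6649398803711, 331.84246826171875), (273.088134765625, 171.5532684326172), 83.60762786865234)
salt_shaker 0.95 [148. 114.  82.  56.] [368.58444127 -35.06863309  86.        ]
((147.899658203125, 111.18685913085938), (82.85626983642578, 51.410823822021484), 16.927513122558594)
[ 989.98924562 -400.44735441    0.        ]
[ 6.24952117e+02 -3.89744611e+02 -1.13686838e-13]
[ 321.99931334 -375.46284025    0.        ]
```

View pics/w1.png

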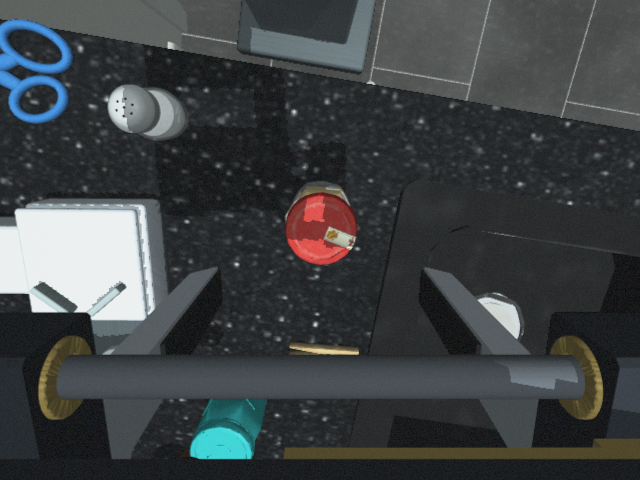

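The wrist picture shows the jar's lid at (321,228), which is (430,101), almost under the tool and clear on both sides. I'm descending and gripping.

Call:
arm_command --pt "1 1 0 60 0" --pt "1 1 0 120 0" --pt "1 1 0 160 0" --pt "1 1 0 172 0" --pt "1 1 0 172 0" --pt "0.3 1 0 172 0" --pt "0.3 1 0 172 0" --pt "0.3 1 0 172 0" --pt "0.3 1 0 172 0" --pt "0.3 1 0 172 0" --pt "0.3 1 0 172 0" --pt "0.3 1 0 172 0" --force 20

```text
clock: 4.25
eef_pos: [431.7, 100.6, 52.9]
eef_rot: [3.141, 0.001, -2.981]
wrist_force: [-1.6, 2.7, 6.5]
finger_gap: 60.6
finger_force: 20.0
```

Call:
arm_command --pt "0.3 0 0 -40 0" --pt "0.3 0 0 -90 0" --pt "0.3 -2 -40 -90 0" --pt "0.3 -4 -80 -90 0" --pt "0.3 -6 -120 -90 0" --pt "0.3 -8 -160 -90 0" --pt "0.3 -10 -190 -90 0" --pt "0.3 -12 -204 -90 0" --pt "0.3 -12 -204 -90 0" --pt "0.3 -12 -204 -75 0" --pt "0.3 -12 -204 -66 0" --pt "0.3 -12 -204 -66 0"

```text
clock: 5.75
eef_pos: [475.4, -98.5, 117.4]
eef_rot: [3.141, -0.002, -2.98]
wrist_force: [0.5, 0.2, -2.8]
finger_gap: 60.9
finger_force: 20.0
```

Run:
```python
from h import *
s=monitor.read_state();print(s["clock"],s["eef_pos"],s["wrist_force"])
c=imaging.camera("scene")
cv2.imwrite("pics/s2.png",cv2.resize(c["img"][180:405,190:490,::-1],(800,600),interpolation=cv2.INTER_CUBIC))
```

```text
5.75 [475.44451218 -98.48363328 117.42590276] [ 0.45380917  0.17856096 -2.8452534 ]
```

View pics/s2.png

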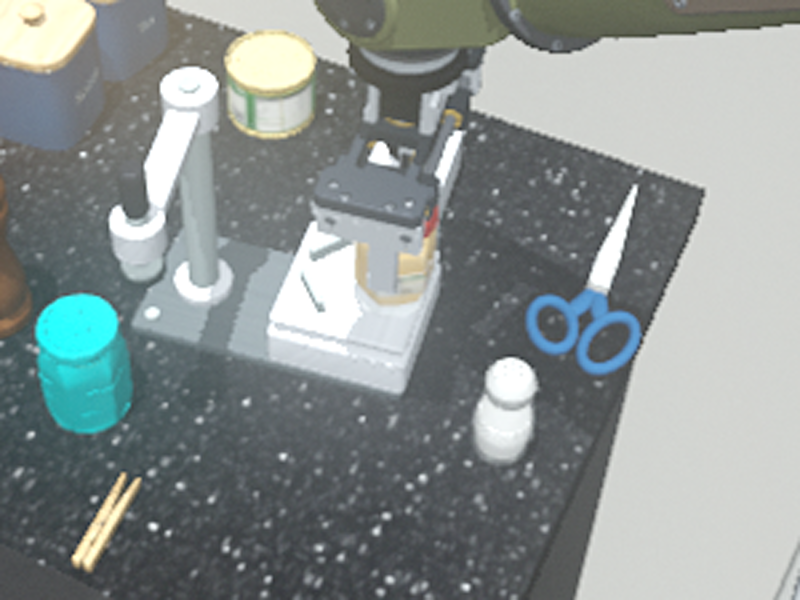

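The jar stands upright in the grip just over the platform, in front of the V. I'm lowering it and sliding it back.

Call:
arm_command --pt "0.3 0 0 3.5 0" --pt "0.3 0 0 3.5 0" --pt "0.3 -6 0 3.5 0" --pt "0.3 -12 0 3.5 0" --pt "0.3 -16 0 3.5 0" --pt "0.3 -18 0 3.5 0" --pt "0.3 -18 0 3.5 0"

```text
clock: 6.68
eef_pos: [493.8, -96.2, 114.9]
eef_rot: [3.142, -0.0, -2.981]
wrist_force: [-0.5, 0.3, -3.3]
finger_gap: 60.6
finger_force: 20.0
```

Call:
arm_command --pt "0.3 -2 0 0 0" --pt "0.3 -4 0 0 0" --pt "0.3 -6 0 0 0" --pt "0.3 -6 0 0 0"

```text
clock: 7.18
eef_pos: [499.7, -95.3, 114.9]
eef_rot: [-3.142, -0.0, -2.981]
wrist_force: [0.5, 0.0, -3.1]
finger_gap: 60.7
finger_force: 20.0
```

Call:
arm_command --pt "0.3 -2 0 0 0" --pt "0.3 -4 0 0 0" --pt "0.3 -4 0 0 0"

```text
clock: 7.55
eef_pos: [503.7, -94.6, 114.9]
eef_rot: [3.142, -0.0, -2.981]
wrist_force: [1.1, -0.2, -3.5]
finger_gap: 60.6
finger_force: 20.0
```

Call:
arm_command --pt "0.3 -2 0 0 0" --pt "0.3 -3 0 0 0" --pt "0.3 -3 0 0 0"

```text
clock: 7.92
eef_pos: [506.0, -94.0, 114.9]
eef_rot: [3.141, -0.002, -2.981]
wrist_force: [-6.5, 1.2, 0.5]
finger_gap: 60.4
finger_force: 20.0
```

Run:
```python
from h import *
c=imaging.camera("top"); print(proj(c,[503,-95,146]),proj(c,[503,-95,60]))
d=imaging.camera("wrist"); save(d,"w2")
a=c["img"][190:330,270:410,::-1]
cv2.imwrite("pics/t2.png",np.hstack([cv2.resize(a,(400,400),interpolation=cv2.INTER_CUBIC),cv2.resize(d["img"][:,:,::-1],(400,300))[0:300].repeat(1,0) if 0 else cv2.copyMakeBorder(cv2.resize(d["img"][:,:,::-1],(400,300)),0,100,0,0,0)]))
```

```text
[314.81139387 262.82209892] [315.44130581 281.20303318]
```

View pics/t2.png

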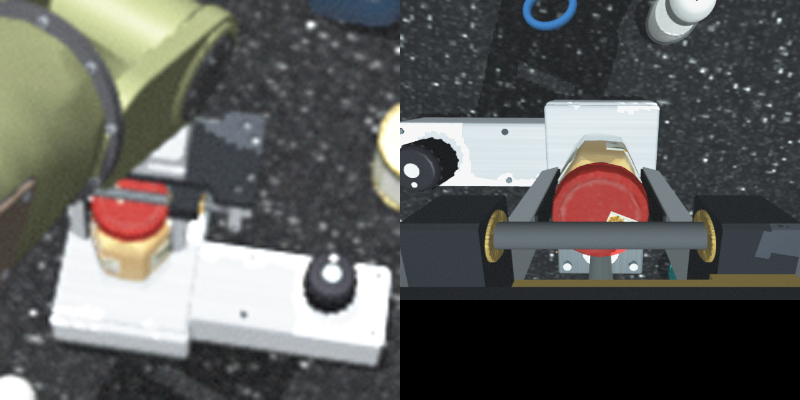

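Contact: -6.5 N along x, and the jar is centred in front of the V. I'll press slightly more, lower it fully, then release and rise.

Call:
arm_command --pt "0.3 -1.5 0 0 0" --pt "0.3 -1.5 0 0.5 0" --pt "0.3 -1.5 0 0.5 0"

```text
clock: 8.4
eef_pos: [507.5, -93.6, 114.6]
eef_rot: [3.141, -0.002, -2.981]
wrist_force: [-7.5, 3.3, 3.2]
finger_gap: 60.4
finger_force: 20.0
```

Call:
arm_command --pt "0.85 0 0 0 0" --pt "0.85 0 0 0 0" --pt "0.85 0 0 0 0" --pt "0.85 0 0 -50 0" --pt "0.85 0 0 -100 0" --pt "0.85 40 0 -150 0" --pt "0.85 70 0 -160 0" --pt "0.85 70 0 -160 0"

```text
clock: 9.4
eef_pos: [438.3, -105.5, 275.9]
eef_rot: [-3.14, 0.003, -2.982]
wrist_force: [0.5, 0.1, -0.7]
finger_gap: 79.8
finger_force: 0.0
```

Run:
```python
from h import *
s=monitor.read_state();print(s["clock"],s["eef_pos"],s["joints"],s["wrist_force"],s["moment"])
d=imaging.camera("wrist"); save(d,"w3")
r=trace(d,"honey_jar")
for q in r[:2]: print(q["p"],q["rect"])
# red lid
h=cv2.cvtColor(d["img"],cv2.COLOR_RGB2HSV); m=((h[...,0]<8)|(h[...,0]>172))&(h[...,1]>150)&(h[...,2]>80)
n,l,st,ce=cv2.connectedComponentsWithStats(m.astype(np.uint8)); i=1+np.argmax(st[1:,4]); print(st[i],ce[i])
print(at_z(d,st[i][0]+st[i][2]/2,st[i][1]+st[i][3]/2,146))
t=imaging.camera("top")
for q in find_in(t,"swing_handle")[:2]+find_in(t,"swing_arm")[:1]: print(q["p"],q["rect"])
```

```text
9.4 [ 438.31649739 -105.49547845  275.93559041] [-3.17431310e-01  3.49800181e-02  1.70939221e+00 -5.82977643e-05
  1.39404566e+00 -2.04825651e+00] [ 0.48170863  0.06806772 -0.74516442] [ 0.01722329 -0.00539085 -0.01859451]
0.91 [428.0, 423.6, 67.7, 46.5]
0.64 [325.9, 299.5, 73.8, 96.0]
[288 277  69  68 889] [319.16872891 298.87514061]
[502.04125662 -94.72565377 146.        ]
0.39 [275.8, 196.1, 11.3, 8.7]
0.47 [275.9, 196.8, 10.5, 6.0]
```

View pics/w3.png

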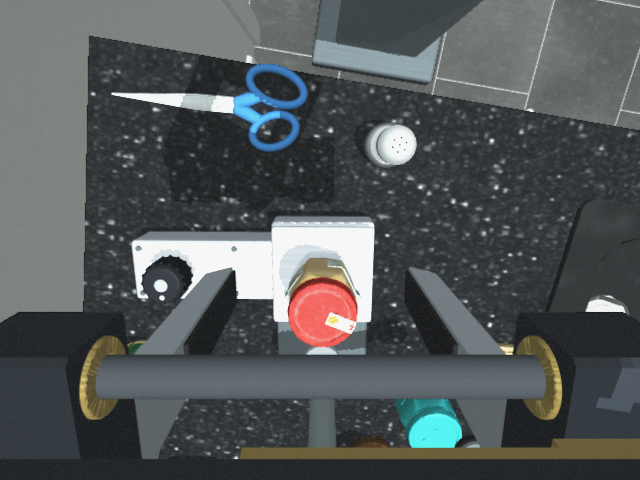

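The jar stands upright against the fence, lid at (321,311) in the picture, which is about (502,-95). Next I go to the arm's handle.

Call:
arm_command --pt "0.85 0 0 -28 5" --pt "0.85 -40 27 -28 15" --pt "0.85 -85 58 -28 25" --pt "0.85 -130 88 -28 35" --pt "0.85 -171 116 -28 42" --pt "0.85 -171 116 -28 42" --pt "0.85 -171 116 -28 42" --pt "0.85 -171 116 0 42" --pt "0.85 -171 116 28 42" --pt "0.85 -171 116 28 42" --pt "0 -171 116 28 42" --pt "0 -171 116 28 42" --pt "0 -171 116 28 42" --pt "0 -171 116 28 42" --pt "0 -171 116 28 42" --pt "0 -171 116 28 42" --pt "0 -171 116 28 42" --pt "0 -171 116 28 42" --force 6

```text
clock: 11.9
eef_pos: [588.9, 38.6, 246.4]
eef_rot: [3.14, -0.002, 2.571]
wrist_force: [-2.7, 11.4, 1.0]
finger_gap: 17.6
finger_force: 6.0
```

Run:
```python
from h import *
s=monitor.read_state();p=s["eef_pos"];print(s["clock"],p,s["eef_rot"],s["joints"])
piv=np.array([617.4,-75.6]);v=p[:2]-piv;print("r",np.linalg.norm(v),"ang",np.degrees(np.arctan2(v[1],v[0])))
a0=np.arctan2(v[1],v[0]);r=np.linalg.norm(v)
y=s["eef_rot"][2];X=np.array([np.cos(y),np.sin(y)]);Y=np.array([np.sin(y),-np.cos(y)])
for a in np.radians(np.r_[np.degrees(a0):186:9,186,188,189.3,191]):
    w=piv+(120+(r-120)*max(0,1-(a-a0)/1.4))*np.array([np.cos(a),np.sin(a)])-p[:2]; print(round(np.degrees(a)),np.round([w@X,w@Y],1))
```

```text
11.9 [588.85615954  38.55420158 246.40713276] [ 3.13951926e+00 -2.17578460e-03  2.57087436e+00] [ 0.00206998  0.37525448  1.36973943  0.00296622  1.39730427 -0.99851886]
r 117.66874082368766 ang 104.03874242046612
104 [-0. -0.]
113 [ 11.8 -14.3]
122 [ 21.2 -30.2]
131 [ 28.  -47.5]
140 [ 32.1 -65.6]
149 [ 33.2 -84.3]
158 [  31.5 -102.9]
167 [  26.8 -121. ]
176 [  19.3 -138.2]
185 [   9.2 -154.1]
186 [   8.  -155.7]
188 [   5.3 -158.9]
189 [   3.5 -160.9]
191 [   1.1 -163.5]
```

Handle gripped. Swinging along the arc.

Call:
arm_command --pt "0 6 -7 0 0" --pt "0 12 -14 0 0" --pt "0 17 -22 0 0" --pt "0 21 -30 0 0" --pt "0 25 -39 0 0" --pt "0 28 -47 0 0" --pt "0 30 -56 0 0" --pt "0 32 -66 0 0" --pt "0 33 -75 0 0" --pt "0 33 -84 0 0" --pt "0 33 -93 0 0" --pt "0 31 -103 0 0" --pt "0 29 -112 0 0" --pt "0 27 -121 0 0" --pt "0 23 -130 0 0" --pt "0 19 -138 0 0" --pt "0 14 -146 0 0" --pt "0 14 -146 0 0"

```text
clock: 14.15
eef_pos: [498.3, -79.2, 246.5]
eef_rot: [-3.141, 0.0, 2.569]
wrist_force: [-1.9, -1.9, 1.8]
finger_gap: 17.8
finger_force: 6.0
```

Run:
```python
from h import *
s=monitor.read_state();p=s["eef_pos"];print(p,s["wrist_force"],s["finger_gap"])
v=p[:2]-np.array([617.4,-75.6]);print(np.linalg.norm(v),np.degrees(np.arctan2(v[1],v[0])))
```

```text
[498.25836661 -79.20202375 246.49545176] [-1.85822915 -1.87599127  1.79673702] 17.769988943678047
119.19607116586013 -178.2682970947757
```

Call:
arm_command --pt "0 -3 -5 0 0" --pt "0 -6 -9 0 0" --pt "0 -9 -12 0 0" --pt "0 -10 -14 0 0" --pt "0 -11.5 -16 0 0" --pt "0 -11.5 -16 0 0"

```text
clock: 14.9
eef_pos: [499.2, -96.6, 246.3]
eef_rot: [3.139, -0.002, 2.57]
wrist_force: [-0.6, 14.3, 2.1]
finger_gap: 27.0
finger_force: 6.0
```

The arm is against its stop (the fingers were pushed apart, 14 N). I'm releasing, rising and going over the knob.

Call:
arm_command --pt "0.7 0 0 0 0" --pt "0.7 0 0 0 0" --pt "0.7 0 0 0 0" --pt "0.7 0 0 -30 0" --pt "0.7 0 0 -60 -5" --pt "0.7 -30 -32 -60 -15" --pt "0.7 -60 -65 -60 -25" --pt "0.7 -100 -108 -60 -35" --pt "0.7 -100 -108 -30 -45" --pt "0.7 -100 -108 10 -55" --pt "0.7 -100 -108 46 -55" --pt "0.7 -100 -108 46 -55" --pt "0.7 -100 -108 46 -55"

```text
clock: 16.52
eef_pos: [525.5, -243.4, 202.1]
eef_rot: [-3.14, 0.001, -2.754]
wrist_force: [-0.0, -0.5, 1.1]
finger_gap: 65.7
finger_force: 0.0
```

Run:
```python
from h import *
s=monitor.read_state();print(s["clock"],s["eef_pos"],s["eef_rot"],s["joints"],s["moment"],s["wrist_force"])
d=imaging.camera("wrist"); c=imaging.camera("scene");save(c,"s4");save(d,"w4")
for n,k in (("w",d),("s",c)):
  for q in find_in(k,"knob_grip")[:2]: print(n,q["p"],q["rect"],at_z(k,*q["rect"][:2],75))
a=cv2.resize(d["img"][...,::-1],(400,300)); b=cv2.resize(c["img"][180:330,210:410,::-1],(400,300),interpolation=cv2.INTER_CUBIC)
cv2.imwrite("pics/ws4.png",np.hstack([a,b]))
for q in (["top",None],):
  t=imaging.camera("top"); save(t,"t4")
  for q in find_in(t,"swing_handle")[:2]: print(q["p"],q["rect"],at_z(t,*q["rect"][:2],243))
```

```text
16.525 [ 525.45684775 -243.37801534  202.12990903] [-3.14004989e+00  1.17386256e-03 -2.75402264e+00] [-4.96970596e-01  3.81553411e-01  1.46483825e+00 -7.22021707e-05
  1.29326366e+00 -2.45531631e+00] [0.01662282 0.00478241 0.05801783] [-0.02817892 -0.48968463  1.08696756]
w 0.94 [323.3, 235.4, 60.6, 57.5] [ 527.2843017  -241.65050443   75.        ]
s 0.84 [344.6, 231.7, 17.9, 16.7] [ 520.35419969 -235.48636786   75.        ]
```

View pics/ws4.png

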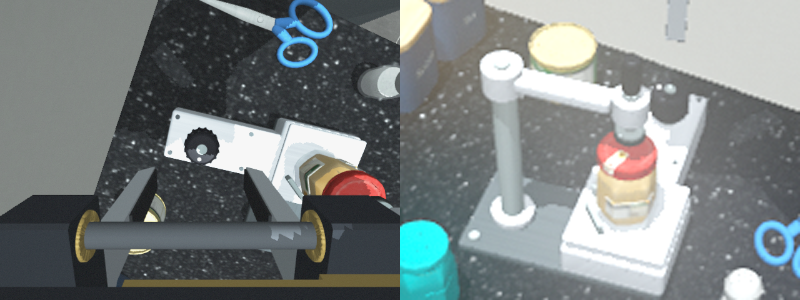

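Left half: the knob at (202,146), i.e. full-frame (323,235), which is about (526.5,-241.7). Right half: the arm is over the jar, with the pad above the red lid. I'm descending and gripping the knob.

Call:
arm_command --pt "0.7 -1 1.5 50 0" --pt "0.7 -1 1.5 100 0" --pt "0.7 -1 1.5 125 0" --pt "0.7 -1 1.5 129.5 0" --pt "0.7 -1 1.5 129.5 0" --pt "0.2 -1 1.5 129.5 0" --pt "0.2 -1 1.5 129.5 0" --pt "0.2 -1 1.5 129.5 0" --pt "0.2 -1 1.5 129.5 0" --pt "0.2 -1 1.5 129.5 0" --force 40

```text
clock: 18.08
eef_pos: [525.6, -241.7, 71.5]
eef_rot: [-3.14, 0.001, -2.754]
wrist_force: [0.3, -4.1, 3.3]
finger_gap: 38.5
finger_force: 40.0
```

Run:
```python
from h import *
s=monitor.read_state();print(s["clock"],s["eef_pos"],s["eef_rot"],s["joints"][5],s["moment"],s["wrist_force"])
```

```text
18.075 [ 525.64918912 -241.70945834   71.47661524] [-3.14030652e+00  6.98638900e-04 -2.75385434e+00] -2.4525481038786134 [-0.62917362 -0.21427687  0.00400786] [ 0.33846813 -4.07446618  3.30817446]
```

Call:
arm_command --pt "0.2 0 0 0 10" --pt "0.2 0 0 0 20" --pt "0.2 0 0 0 30" --pt "0.2 0 0 0 40" --pt "0.2 0 0 0 50" --pt "0.2 0 0 0 60" --pt "0.2 0 0 0 65" --pt "0.2 0 0 0 70"

```text
clock: 19.08
eef_pos: [525.8, -241.1, 71.5]
eef_rot: [3.141, 0.001, 2.305]
wrist_force: [2.4, 0.8, 3.9]
finger_gap: 38.7
finger_force: 40.0
```

```bash
cat > m.py <<'E'
from h import *
s=monitor.read_state();y=s["eef_rot"][2]
print(s["clock"],np.round(s["eef_pos"],1),"turned",round(np.degrees((-2.754-y)%(2*np.pi)),1),"j6",round(s["joints"][5],3),"Mz",np.round(s["moment"],3),"F",np.round(s["wrist_force"],1),"eff",s["effort"][5])
E
python3 m.py
python3 - <<'E'
from h import *
c=imaging.camera("scene");save(c,"s5")
h=cv2.cvtColor(c["img"],cv2.COLOR_RGB2HSV); 
old=cv2.imread("pics/s4.png")[...,::-1].copy()
for n,im in (("old",old),("new",c["img"])):
    h=cv2.cvtColor(im,cv2.COLOR_RGB2HSV); m=((h[...,0]<8)|(h[...,0]>172))&(h[...,1]>130)
    m[:230]=0;m[300:]=0;m[:,:290]=0;m[:,360:]=0
    k,l,st,ce=cv2.connectedComponentsWithStats(m.astype(np.uint8)); i=1+np.argmax(st[1:,4]); print(n,st[i],ce[i])
for z in (146,154,160,171): print(z,proj(c,[502,-94.5,z]))
E
python3 m.py
```

```text
19.075 [ 525.8 -241.1   71.5] turned 70.1 j6 -1.228 Mz [ 0.068 -0.432  0.226] F [2.4 0.8 3.9] eff -1.1970914527773857
19.125 [ 525.8 -241.1   71.5] turned 70.4 j6 -1.224 Mz [ 0.128 -0.48   0.076] F [3.4 0.8 6. ] eff -0.9590884298086166Traceback (most recent call last):
  File "<stdin>", line 8, in <module>
    return _wrapfunc(a, 'argmax', axis=axis, out=out, **kwds)
    return bound(*args, **kwds)
ValueError: attempt to get argmax of an empty sequence
```

```bash
python3 - <<'E'
from h import *
for n in ("s4","s5"):
    im=cv2.imread(f"pics/{n}.png")[...,::-1]
    print(n); 
    for r in range(226,276,2): print(r,im[r,318:332:3].reshape(-1,3).tolist())
E
cat > v.py <<'E'
E
```

```text
s4
226 [[255, 255, 255], [226, 237, 240], [118, 117, 114], [119, 118, 114], [213, 220, 224]]
228 [[255, 255, 255], [206, 215, 218], [213, 226, 227], [236, 248, 249], [205, 211, 216]]
230 [[255, 255, 255], [255, 255, 255], [190, 199, 201], [201, 209, 212], [255, 255, 255]]
232 [[245, 250, 253], [255, 255, 255], [255, 255, 255], [255, 255, 255], [255, 255, 255]]
234 [[200, 205, 210], [243, 248, 251], [255, 255, 255], [255, 255, 255], [221, 227, 231]]
236 [[201, 207, 211], [210, 215, 219], [211, 217, 221], [207, 212, 217], [199, 204, 208]]
238 [[200, 207, 211], [207, 212, 217], [211, 216, 221], [207, 213, 217], [193, 199, 204]]
240 [[199, 204, 209], [208, 213, 217], [210, 215, 219], [204, 209, 213], [193, 198, 202]]
242 [[188, 196, 198], [206, 211, 216], [206, 213, 217], [199, 204, 209], [192, 197, 201]]
244 [[186, 196, 196], [192, 202, 203], [182, 189, 191], [180, 186, 188], [193, 204, 205]]
246 [[169, 179, 179], [194, 204, 206], [190, 199, 200], [193, 203, 204], [194, 205, 206]]
248 [[137, 141, 141], [185, 195, 195], [196, 207, 208], [194, 205, 207], [161, 169, 170]]
250 [[136, 125, 1
[... 2705 characters left out ...]
], [255, 170, 165], [255, 162, 156], [255, 148, 143], [255, 158, 153]]
262 [[234, 131, 127], [255, 142, 137], [255, 147, 140], [255, 146, 141], [230, 132, 129]]
264 [[193, 124, 122], [202, 128, 126], [204, 127, 124], [196, 127, 125], [188, 127, 125]]
266 [[216, 151, 137], [199, 121, 120], [205, 122, 122], [202, 123, 122], [222, 179, 153]]
268 [[252, 237, 200], [247, 232, 193], [244, 227, 187], [245, 230, 189], [247, 231, 192]]
270 [[248, 234, 197], [246, 230, 193], [247, 230, 189], [244, 227, 186], [245, 228, 186]]
272 [[254, 237, 195], [243, 227, 186], [242, 226, 186], [234, 218, 180], [233, 218, 181]]
274 [[233, 221, 188], [225, 211, 179], [221, 207, 176], [223, 208, 174], [218, 203, 170]]
```

Run:
```python
from h import *
c=imaging.camera("scene")
def low(cx,cy,r,z):
    a=np.linspace(0,2*np.pi,361); P=np.array([proj(c,[cx+r*np.cos(t),cy+r*np.sin(t),z]) for t in a]); i=P[:,1].argmax(); return np.round(P[i],2),np.round(P.mean(0),2)
print("lid bottom",low(502,-94.5,28,136),low(502,-94.5,28,143.8))
for z in (160,163,166,169,171): print(z,low(501.7,-93.5,15,z))
print("head under",low(501.7,-93.5,20,190))
for n in ("s4","s5"):
    g=cv2.imread(f"pics/{n}.png").astype(float)
    # lid bottom edge: blue channel jump ; pad bottom: R-G jump / dark
    for col in (322,324,326,328):
        b=g[:,col,0]; d=np.diff(b[262:274]); i=d.argmax(); 
        rg=g[:,col,2]-g[:,col,1]; k=next(r for r in range(247,262) if rg[r]>35)
        print(n,col,"lid",262+i+.5,"pad",k, [int(x) for x in g[246:256,col,1]])
```

```text
lid bottom (array([323.86, 270.45]), array([323.52, 259.14])) (array([323.95, 267.56]), array([323.61, 256.24]))
160 (array([323.91, 256.51]), array([323.73, 250.46]))
163 (array([323.95, 255.36]), array([323.76, 249.31]))
166 (array([323.98, 254.2 ]), array([323.8 , 248.15]))
169 (array([324.02, 253.05]), array([323.83, 246.99]))
171 (array([324.05, 252.27]), array([323.86, 246.22]))
head under (array([324.34, 246.85]), array([324.08, 238.76]))
s4 322 lid 269.5 pad 253 [204, 205, 204, 187, 156, 131, 125, 133, 134, 142]
s4 324 lid 269.5 pad 253 [199, 206, 207, 196, 159, 133, 126, 127, 132, 133]
s4 326 lid 269.5 pad 253 [199, 205, 208, 194, 166, 134, 124, 131, 136, 134]
s4 328 lid 269.5 pad 253 [205, 206, 202, 179, 144, 124, 129, 132, 135, 135]
s5 322 lid 266.5 pad 257 [202, 206, 203, 186, 154, 127, 129, 193, 210, 200]
s5 324 lid 266.5 pad 253 [198, 203, 206, 194, 158, 133, 124, 139, 190, 160]
s5 326 lid 266.5 pad 253 [198, 204, 206, 194, 163, 133, 124, 131, 133, 134]
s5 328 lid 266.5 pad 253 [204, 205, 199, 179, 142, 124, 127, 133, 134, 134]
```

Platform follows the knob (torque about 0.23 N m), and sight puts the pad at about 168 mm, so contact is expected near 200° of turn. I'm going on, watching the moment.

Call:
arm_command --pt "0.2 0 0 0 10" --pt "0.2 0 0 0 20" --pt "0.2 0 0 0 30" --pt "0.2 0 0 0 40" --pt "0.2 0 0 0 45" --pt "0.2 0 0 0 50" --pt "0.2 0 0 0 55"

```text
clock: 20.05
eef_pos: [526.3, -241.0, 71.5]
eef_rot: [3.139, -0.0, 1.347]
wrist_force: [7.4, 1.8, 3.0]
finger_gap: 39.0
finger_force: 40.0
```

```bash
python3 m.py
```

```text
20.05 [ 526.3 -241.    71.5] turned 125.0 j6 -0.27 Mz [ 0.186 -1.261  0.23 ] F [7.4 1.8 3. ] eff -1.2217194959521294
```

Call:
arm_command --pt "0.2 0 0 0 5" --pt "0.2 0 0 0 10" --pt "0.2 0 0 0 15"

```text
clock: 20.42
eef_pos: [526.5, -241.1, 71.5]
eef_rot: [3.139, -0.001, 1.086]
wrist_force: [8.8, 1.0, 2.2]
finger_gap: 38.9
finger_force: 40.0
```

```bash
python3 m.py
```

```text
20.425 [ 526.5 -241.1   71.5] turned 140.0 j6 -0.008 Mz [-0.015 -1.457  0.297] F [8.8 1.  2.2] eff -1.2221241742372513
```

Call:
arm_command --pt "0.2 0 0 0 5" --pt "0.2 0 0 0 10" --pt "0.2 0 0 0 15"

```text
clock: 20.8
eef_pos: [526.6, -241.2, 71.5]
eef_rot: [3.139, -0.002, 0.824]
wrist_force: [9.6, 0.0, 1.4]
finger_gap: 38.7
finger_force: 40.0
```

```bash
python3 m.py
```

```text
20.8 [ 526.6 -241.2   71.5] turned 155.0 j6 0.253 Mz [-0.058 -1.56   0.166] F [9.6 0.  1.4] eff -1.2220977991819382
```

Call:
arm_command --pt "0.2 0 0 0 5" --pt "0.2 0 0 0 10" --pt "0.2 0 0 0 15"

```text
clock: 21.18
eef_pos: [526.6, -241.3, 71.5]
eef_rot: [3.139, -0.002, 0.562]
wrist_force: [10.4, -1.3, 0.9]
finger_gap: 38.9
finger_force: 40.0
```

```bash
python3 m.py
```

```text
21.175 [ 526.6 -241.3   71.5] turned 170.0 j6 0.515 Mz [-0.14  -1.671  0.239] F [10.4 -1.3  0.9] eff -1.2230195850133896
```

Call:
arm_command --pt "0.2 0 0 0 5" --pt "0.2 0 0 0 10"

```text
clock: 21.42
eef_pos: [526.7, -241.4, 71.5]
eef_rot: [3.139, -0.003, 0.387]
wrist_force: [10.3, -1.1, 0.3]
finger_gap: 38.8
finger_force: 40.0
```

```bash
python3 m.py
```

```text
21.425 [ 526.7 -241.4   71.5] turned 180.0 j6 0.69 Mz [-0.355 -1.71   0.255] F [10.3 -1.1  0.3] eff -1.1952968314290047
```

Call:
arm_command --pt "0.2 0 0 0 5" --pt "0.2 0 0 0 10"

```text
clock: 21.68
eef_pos: [526.7, -241.4, 71.5]
eef_rot: [3.14, -0.003, 0.213]
wrist_force: [10.8, -1.5, -0.0]
finger_gap: 38.9
finger_force: 40.0
```

```bash
python3 m.py
```

```text
21.675 [ 526.7 -241.4   71.5] turned 190.0 j6 0.864 Mz [-0.417 -1.705  0.295] F [10.8 -1.5 -0. ] eff -1.1695782467722893
```

Call:
arm_command --pt "0.2 0 0 0 5" --pt "0.2 0 0 0 10"

```text
clock: 21.92
eef_pos: [526.7, -241.6, 71.5]
eef_rot: [3.14, -0.004, 0.038]
wrist_force: [10.4, -3.7, 0.1]
finger_gap: 38.6
finger_force: 40.0
```

```bash
python3 m.py
```

```text
21.925 [ 526.7 -241.6   71.5] turned 200.0 j6 1.039 Mz [-0.592 -1.691  0.312] F [10.4 -3.7  0.1] eff -1.1425306275486946
```

Torque has risen steadily since about 176°, at the rate that fits the pad spring. Checking by picture.

```bash
python3 - <<'E'
from h import *
c=imaging.camera("scene");save(c,"s6")
for n in ("s4","s5","s6"):
    g=cv2.imread(f"pics/{n}.png").astype(float)
    print(n,"edge",[int(x) for x in g[226:270,325,1]])
a=[cv2.resize(cv2.imread(f"pics/{n}.png")[215:290,290:360],(400,428),interpolation=cv2.INTER_CUBIC) for n in ("s5","s6")]
cv2.imwrite("pics/cmp.png",np.hstack(a))
E
python3 m.py
```

```text
s4 edge [120, 123, 186, 189, 214, 255, 255, 255, 255, 235, 211, 213, 215, 214, 215, 212, 210, 210, 189, 177, 199, 205, 208, 196, 169, 138, 126, 129, 135, 135, 132, 131, 136, 134, 150, 154, 157, 153, 150, 147, 132, 128, 127, 125]
s5 edge [117, 120, 184, 189, 212, 255, 255, 255, 255, 233, 210, 214, 213, 212, 212, 211, 209, 209, 187, 176, 198, 203, 206, 194, 167, 138, 123, 127, 132, 133, 135, 150, 153, 154, 157, 152, 145, 132, 131, 125, 123, 196, 229, 232]
s6 edge [115, 117, 181, 186, 211, 255, 255, 255, 255, 232, 208, 211, 212, 211, 212, 210, 208, 207, 184, 194, 203, 205, 194, 162, 131, 121, 130, 150, 157, 142, 144, 136, 126, 122, 123, 115, 221, 234, 229, 228, 227, 221, 210, 204]
21.975 [ 526.7 -241.5   71.5] turned 200.3 j6 1.043 Mz [-0.568 -1.748  0.175] F [10.4 -2.8 -0.2] eff -0.62778040766716
```

View pics/cmp.png

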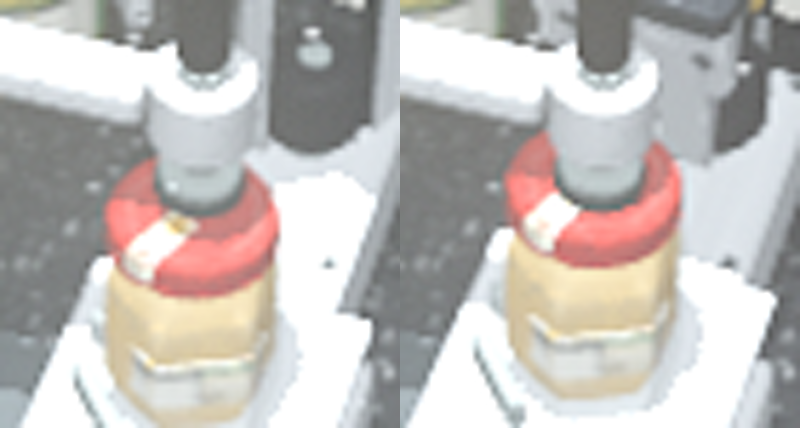

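Left is before, right is now: the lid touches the pad, and the pad's lower edge has risen about 1 px, or 2.6 mm, which agrees with the torque. I'll ease back about 11° (1.2 mm) to be safely under the limit, then release.

Call:
arm_command --pt "0.2 0 0 0 -4" --pt "0.2 0 0 0 -8" --pt "0.2 0 0 0 -11" --pt "0.2 0 0 0 -11" --pt "0.2 0 0 0 -11"

```text
clock: 22.6
eef_pos: [526.7, -241.5, 71.5]
eef_rot: [3.14, -0.003, 0.233]
wrist_force: [11.3, -1.8, -0.2]
finger_gap: 38.7
finger_force: 40.0
```

```bash
cat > e.py <<'E'
from h import *
import sys
c=imaging.camera("scene");save(c,sys.argv[1])
for n in ("s5","s6",sys.argv[1]):
    g=cv2.imread(f"pics/{n}.png").astype(float); o=[]
    for col in range(321,330):
        p=g[246:254,col,1]; k=next(i for i in range(len(p)-1) if p[i]>165>=p[i+1] ); o.append(246+k+(p[k]-165)/(p[k]-p[k+1]))
    print(n,"pad edge",np.round(np.median(o),2),np.round(np.mean(o),2),"lidbot",262+np.diff(g[258:274,325,0]).argmax()-4)
E
python3 e.py s7; python3 m.py
```

```text
s5 pad edge 249.66 249.57 lidbot 266
s6 pad edge 248.58 248.49 lidbot 272
s7 pad edge 249.14 249.04 lidbot 272
22.65 [ 526.7 -241.4   71.5] turned 188.9 j6 0.844 Mz [-0.401 -1.779  0.14 ] F [10.6 -1.6 -0.1] eff 0.18954130355268717
```

The pad is still pushed up by about 0.5 px, or 1.4 mm. I'm releasing and withdrawing.

Call:
arm_command --pt "0.7 0 0 0 0" --pt "0.7 0 0 0 0" --pt "0.7 0 0 0 0" --pt "0.7 0 0 -30 0" --pt "0.7 0 0 -80 0" --pt "0.7 0 0 -140 0" --pt "0.7 0 0 -200 0" --pt "0.7 0 0 -230 0" --pt "0.7 0 0 -230 0" --pt "0.7 0 0 -230 0"

```text
clock: 23.9
eef_pos: [525.0, -241.1, 299.4]
eef_rot: [-3.14, 0.002, 0.231]
wrist_force: [-0.4, -0.8, -0.4]
finger_gap: 66.0
finger_force: 0.0
```

```bash
python3 e.py s8; python3 m.py
python3 - <<'E'
from h import *
t=imaging.camera("top")
for n in ("salt_shaker","soup_tin","peg"):
  for r in find_in(t,n)[:2]: print(n,round(r["p"],2),np.round(r["rect"]))
E
```

```text
s5 pad edge 249.66 249.57 lidbot 266
s6 pad edge 248.58 248.49 lidbot 272
s8 pad edge 249.23 249.09 lidbot 272
23.95 [ 524.9 -241.1  299.1] turned 189.0 j6 0.846 Mz [-0.039  0.16  -0.043] F [-0.1  0.  -0.4] eff -0.0037404688191600144
salt_shaker 0.82 [276. 337.  23.  28.]
soup_tin 0.82 [419. 246.  36.  45.]
```

```bash
python3 -c "
from h import *
print(job.sign_off())"
```

```text
the job is handed in; nothing more can be done
None
```

The job is handed in, verdict not shown: the jar is upright in the V, the arm is on its stop, the pad is pushed up about 1.4 mm by sight and torque, the gripper is clear, and the shaker and tin are unmoved (the peg wasn't detected in the last picture).

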